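# Index the turret punch to its next station

## Task

The turret of the punch has been left between two stations. Push it on counter-clockwise, seen from above, until the spring index bolt snaps into the next notch, then push it back clockwise until it stands firmly against the bolt, with the bolt fully home. Go no farther than this one station, do not force it against the stop, let go, and leave the other things on the bench alone.

Things in the scene. Friction and masses are not known exactly. Their poses are not given: they have to be found in the camera images.
- machine: bench turret punch: blue C-frame, fixed. Origin on the turret's axis at bench height, z up, x from the turret's axis towards the column. Base plate 28 mm thick, from x = -170 to 290 mm, 300 mm wide. Column 85 mm wide at x = 168 to 283 mm, 345 mm tall. A lever stands up from the arm, over the column
- frame_end (a point): free end of the frame's upper arm, mid-width, on its underside 270 mm above the bench, at machine x = 68 mm. The arm is 64 mm wide, 75 mm deep and runs from here to the column. The ram hangs under it at x = 100 mm, down to 256 mm above the bench, over the punch holder's path. Apart from this arm the turret is open from above
- turret (a joint): turret angle (rad), growing counter-clockwise seen from above. 0 = locked at the last station; starts at 0.1 to 0.4, between stations. The next station is nominally at 1.047 (60 degrees), but the bolt's housing is timed in a slot: the true locking angle lies within 0.035 of that and only the feel of the stop tells it. Drag about 0.4 N m, mass about 9 kg; it stays where it is left
- turret_top (a point): centre of the top face of the turret's upper steel disc, 200 mm above the bench, on the turret's axis. The disc is 270 mm across, 35 mm thick, with six punch holders on it and six V notches in its rim, 60 degrees apart, each with one steep face and one slope; a spindle nut at its centre is 68 mm across and 28 mm tall. It turns with the lower disc as one
- bolt (a joint): how far the spring index bolt is pushed outwards (m): 0 = fully home in a notch, about 0.013 = riding on the plain rim. Turning counter-clockwise, the notch's slope lifts it (2 to 6 N spring; in all about 10 N of push at a holder), it rides on the rim and snaps in once the next steep face has passed. Turned on, the next slope lifts it right out again within 14 degrees
- bolt_bracket (a point): top of the blue bracket, fixed to the frame, under the index bolt's housing, 60 degrees clockwise from the column, 190 mm from the turret's axis, 157 mm above the bench. The bolt lies level above it, pointing at the axis. Its spring is too weak to draw the turret back: pushed back clockwise, a steep face meets the bolt and stops dead, bolt home. 15 to 20 N at a holder is firm; over 60 N harms it
- holder1 (a point): punch holder 1, fixed on the turret: upright steel sleeve, 40 mm diameter, 32 mm tall, standing on the upper disc 100 mm from the turret's axis, with a narrower head up to 52 mm above the disc. The point is on its axis, 16 mm above the disc, 216 mm above the bench. It may be pushed sideways. Clear gap between neighbouring sleeves: 60 mm
- holder2 (a point): punch holder 2, fixed on the turret: like holder 1, 60 degrees counter-clockwise from it
- holder3 (a point): punch holder 3, fixed on the turret: like holder 1, 120 degrees counter-clockwise from it
- holder4 (a point): punch holder 4, fixed on the turret: like holder 1, 180 degrees counter-clockwise from it
- holder5 (a point): punch holder 5, fixed on the turret: like holder 1, 240 degrees counter-clockwise from it
- holder6 (a point): punch holder 6, fixed on the turret: like holder 1, 300 degrees counter-clockwise from it
- spare: bystander: a spare punch holder like those on the turret (40 mm across, 54 mm tall) standing on the front edge of the machine's base plate. Leave it alone.
- snips: bystander: tin snips with green handles, 210 mm long, lying flat on the bench in front of the machine. Leave it alone.
- hammer: bystander: a hammer lying on the bench at the right. Leave it alone.
- collar: bystander: a round sheet-metal duct collar, 152 mm across and 100 mm tall, standing open end up at the right. Leave it alone.
- rivets: bystander: a clear jar of 68 mm diameter, 85 mm tall, standing at the near right. Leave it alone.
- square: bystander: a steel try square, 300 mm blade, lying flat at the left. Leave it alone.
- seamer: bystander: a hand seamer (wide-jawed pliers), 185 mm long, lying at the right. Leave it alone.

How it is judged:
By the outcome, as a careful person would: the job done as asked, in the order asked, and still so for the second after the job is handed in, with the robot touching nothing.
It also fails if it takes over 56 s, if anything falls off the work surface, if the arm or the gripper's body presses on something with over 40 N, if the wrist force passes 120 N, or if a joint passes its speed limit or range.

## Robot

A 6-joint arm with a two-finger parallel gripper is mounted at the origin on the work surface. World frame = base frame: x ahead of the robot, y to its left, z up, the work surface at z = 0. Lengths are in mm, angles in rad, forces in N, time in s.
With the tool pointing down it reaches from about 300 to 775 mm from the base axis. Payload 14.6 kg.
Tool frame: the origin (TCP) lies at the very end of the fingers, on their centre line; the grasp point (between the pads) lies 19 mm behind it; z points along the fingers, y is the line along which they close (so a half turn about z gives the same grasp; the last joint's range is limited). The gripper opens to 94 mm and grips with 3 to 60 N. Pads are 16 mm wide; open, the fingers measure 119 mm over their backs; the gripper's body (75 mm by 177 mm) begins 78 mm behind the grasp point.
Start: joints at [-1.336, 0.3, 1.521, -0, 1.321, -0.067], TCP at [163.475, -525.134, 205.446] pointing down, gripper open.
Joint ranges: [-3.03, 3.03], [-0.79, 2.21], [0.23, 2.52], [-1.04, 4.18], [0, 3.07], [-2.55, 2.55]. Speed limits (rad/s): [2.22, 2.22, 2.57, 3.14, 3.14, 3.14].

## Interface

Orientations are given as [roll, pitch, yaw] about the fixed x, y, z axes, in that order (R = Rz(yaw) Ry(pitch) Rx(roll)).
In Python, from cell import manip, camera, get_calibration gives the robot as it stands. The module is installed in compiled form; this text tells all that it offers.
- The arm moves only by the tool jog_arm, never from a script. Its argument "plan" is one flat list of numbers, 6 for each row, row after row: the shift along the world's x, y, z in m, then the turn, a rotation vector about the world's x, y, z in degrees. A call has 1 to 20 rows; each row is the pose to reach, as a shift and turn from the pose commanded when the call began; what a row does not reach only later rows make up. A row lasts 1/10 s, in which the tool goes at most 50 mm and 8.59 degrees, less where a joint would pass 70% of its speed; a pose out of reach is approached as far as the arm can. A call with a gripper value outside its range is refused whole. "claw" is the finger opening in m, from 0 to 0.094, set as the call begins (left out, the last holds). The fingers move at their own pace and stop on an object; "force" is the grip in N (left out, the last holds). Time passes only in rows, so rows that repeat a pose let the fingers close. It gives the time, the measured TCP pose, the force, the opening and the grip force at its end, in the units of the state.
- manip.read_state(): the state, without advancing time (a new reading comes with each control period).
- camera(name): name is "scene" or "top"; returns (picture, depth): 480x640x3 uint8, red, green, blue; 480x640 float32, mm along the optical axis (not along the pixel's ray), 0 where there is no reading.
- get_calibration(name): a dict with "fx", "fy", "cx", "cy" (pixels), "origin" and "attitude" of the camera in the world. Camera axes: x right, y down, z forward; pixel columns grow to the right and rows downward; lengths in mm; the calibration is good to about 2 mm. A picture is of the moment at which its call begins. get_calibration takes no time and is no camera call.
- manip.sign_off(): hands the job in; it is judged then, once.
The state is a dict: "clock": time; "joints": joint angles; "qd": joint speeds; "effort": joint torques, N m; "eef_pos": TCP position; "eef_rot": TCP orientation; "wrist_force": force on the tool from outside, world axes, zero at the start; "moment": the same for the moment, N m; "finger_gap": finger opening in mm; "finger_force": force on a finger pad.
Only numpy, scipy, OpenCV 4.12 (cv2) and the standard library are available. Lean on these libraries where they do the work, as an engineer would, in place of code of your own. Each camera call takes 0.05 s, during which the arm holds its last target. There are 200 camera calls.

## Working session

There is one attempt and no reset: what is moved stays moved. The work goes in short steps, Python scripts to look and compute and a tool call to move; the robot and the scene stay as the last step left them, time stands still between calls to the robot, and variables do not carry over. Pictures are saved under pics/ and viewed, at most 10 in all, crops included, and the job is handed in when it is done.

Besides the shell and the picture viewer there is one more tool, called after ">>>" in YAML: its name, and indented under it one key for each argument. jog_arm: Moves the arm, as the interface text tells. Its arguments: {"type":"object","properties":{"plan":{"type":"array"},"claw":{"type":"number"},"force":{"type":"number"}},"required":["plan"]}

```bash
mkdir -p pics
python3 - <<'E'
from cell import manip,camera,get_calibration
import cv2,numpy as np
for n in("scene","top"):
    p,d=camera(n); cv2.imwrite(f"pics/{n}0.png",p[:,:,::-1]); np.savez(f"{n}0.npz",p=p,d=d); print(n,get_calibration(n))
print(manip.read_state())
E
```

```text
scene {'fx': 606.6568645555745, 'fy': 606.6568645555745, 'cx': 322.1437043160183, 'cy': 241.0167629033459, 'origin': array([ 790.49613728, -490.39906251, 1595.34427121]), 'attitude': array([-2.80160504,  0.00782558,  0.47875346])}
top {'fx': 591.0083229766703, 'fy': 591.0083229766703, 'cx': 323.62842805050366, 'cy': 233.24030268063913, 'origin': array([ 370.07735661,  -79.72347431, 1749.49219182]), 'attitude': array([-3.01617155,  0.01620901, -1.55326947])}
{'clock': 0.1, 'joints': array([-1.33562078e+00,  3.00403788e-01,  1.52151885e+00,  1.65627383e-06,
        1.32068548e+00, -6.65854369e-02]), 'qd': array([ 0.00046777, -0.00235592, -0.00109553,  0.00051238, -0.00130077,
       -0.00023226]), 'effort': array([ 1.93293331e-04, -5.32643867e+01, -3.53285015e+01,  7.09580421e-02,
        2.34709057e-02, -4.47587115e-05]), 'eef_pos': array([ 163.4122366 , -524.92031695,  204.94957192]), 'eef_rot': array([-3.14057954e+00, -6.91661741e-05,  3.01760538e-01]), 'wrist_force': array([-0.7499655 ,  0.85843606,  0.11557041]), 'moment': array([ 0.03272971, -0.00255013, -0.02122026]), 'finger_force': 0.0, 'finger_gap': 94.55909208784823}
```

View pics/scene0.png

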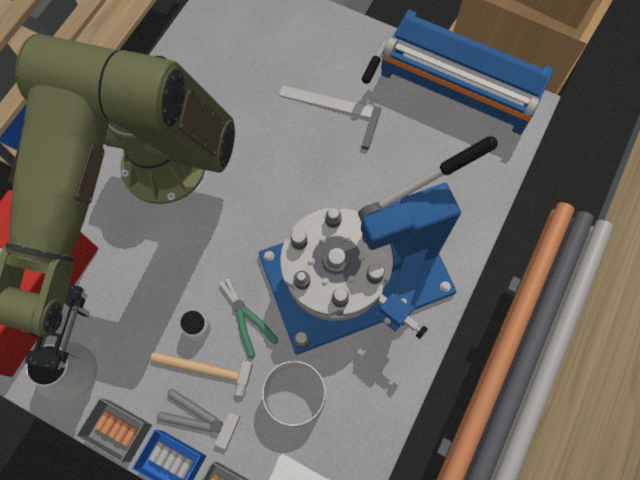

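View pics/top0.png

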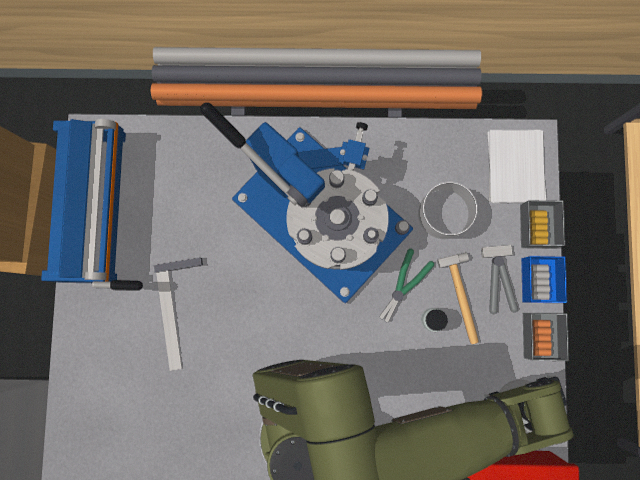

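The top view shows the turret with its nut near (338,216). Five holder heads are visible, at about (336,179), (370,197), (372,235), (338,255) and (304,237). The arm and column run to the upper left, and the bolt is at about (353,152). The spare stands at about (403,227).

```bash
cat > h.py <<'E'
import numpy as np,cv2
from cell import manip,camera,get_calibration
from scipy.spatial.transform import Rotation as R
def ray(n,u,v,z):
    c=get_calibration(n); d=R.from_euler('xyz',c['attitude']).apply([(u-c['cx'])/c['fx'],(v-c['cy'])/c['fy'],1])
    o=c['origin']; return o+d*(z-o[2])/d[2]
def pt(n,d,u,v):
    c=get_calibration(n); Z=d[v,u]; return c['origin']+R.from_euler('xyz',c['attitude']).apply([(u-c['cx'])/c['fx']*Z,(v-c['cy'])/c['fy']*Z,Z])
def cloud(n,d):
    c=get_calibration(n); v,u=np.mgrid[:480,:640]; P=np.stack([(u-c['cx'])/c['fx']*d,(v-c['cy'])/c['fy']*d,d],-1)
    return c['origin']+(P.reshape(-1,3)@R.from_euler('xyz',c['attitude']).as_matrix().T).reshape(480,640,3)
E
python3 - <<'E'
from h import *
for n,c0 in(("top",(338,216)),("scene",(337,258))):
    f=np.load(f"{n}0.npz"); P=cloud(n,f['d']); print(n,'nut',ray(n,*c0,228).round(1), 'depthpt',pt(n,f['d'],*c0).round(1))
    c=ray(n,*c0,228)
    D=np.hypot(P[...,0]-c[0],P[...,1]-c[1])
    m=((P[...,2]>192)&(P[...,2]<208)&(D<150)).astype(np.uint8)
    Q=P[m>0]; (x,y),r=cv2.minEnclosingCircle(Q[:,:2].astype(np.float32)); print('disc',x,y,r,np.median(Q[:,2]))
    m=((P[...,2]>240)&(P[...,2]<262)&(D<130)).astype(np.uint8)
    k,l,s,ce=cv2.connectedComponentsWithStats(m)
    for i in range(1,k):
        if s[i,4]>15:
            w=ray(n,*ce[i],252); e=w-[x,y,0]; print(ce[i].round(1),s[i,4],w.round(1),'r',np.hypot(*e[:2]).round(1),'ang',np.degrees(np.arctan2(e[1],e[0])).round(1),'bolt?')
    hsv=cv2.cvtColor(f['p'],cv2.COLOR_RGB2HSV)
    b=(hsv[...,0]>100)&(hsv[...,0]<125)&(hsv[...,1]>130)&(D<420)
    for lo,hi in((15,40),(145,170),(320,375)):
        q=P[b&(P[...,2]>lo)&(P[...,2]<hi)&((D<215)|(lo!=145))]
        if len(q): print(lo,len(q),q.mean(0).round(1),cv2.minAreaRect(q[:,:2].astype(np.float32)))
E
```

```text
top nut [607.3 -88.3 228. ] depthpt [607.1 -88.3 229. ]
disc 614.6458740234375 -85.85618591308594 142.67239379882812 201.30742588716453
[336.  177.4] 183 [704.3 -81.7 252. ] r 89.8 ang 2.7 bolt?
[370.1 195.8] 132 [ 657.3 -170.   252. ] r 94.4 ang -63.1 bolt?
[370.8 233.8] 68 [ 558.9 -172.4  252. ] r 103.0 ang -122.8 bolt?
[303.6 235.3] 111 [552.3  -1.  252. ] r 105.3 ang 126.3 bolt?
[337.7 254. ] 167 [505.8 -88.9 252. ] r 108.9 ang -178.4 bolt?
15 4772 [604.5 -12.6  28.6] ((646.8950805664062, -41.002685546875), (457.31103515625, 298.1564025878906), 48.4522705078125)
145 754 [779.7 -47.  158.5] ((690.3720703125, -9.204345703125), (204.65896606445312, 349.4557800292969), 62.9220085144043)
320 2402 [724.3  44.  345.6] ((725.3444213867188, 41.48644256591797), (213.73387145996094, 76.49858856201172), 48.02602005004883)
scene nut [609.1 -87.8 228. ] depthpt [609.5 -88.6 230.8]
disc 614.9778442382812 -84.8954849243164 144.14797973632812 200.8242175844672
[333.3 214.4] 114 [554.8  -1.5 252. ] r 102.8 ang 125.8 bolt?
[298.5 236.8] 193 [507.9 -89.6 252. ] r 107.2 ang -177.5 bolt?
[375.7 271.5] 218 [706.4 -83.1 252. ] r 91.4 ang 1.1 bolt?
[301.3 277.2] 79 [ 560.4 -173.9  252. ] r 104.4 ang -121.5 bolt?
[340.7 295.2] 159 [ 660.  -170.4  252. ] r 96.6 ang -62.2 bolt?
15 4487 [ 661.7 -122.    27.7] ((645.6987915039062, -39.4066162109375), (456.82061767578125, 299.47015380859375), 48.442081451416016)
145 1087 [777.7 -35.7 157.8] ((774.4095458984375, -59.619354248046875), (81.98880004882812, 222.2896728515625), 9.570056915283203)
320 3196 [726.8  45.1 343.9] ((721.4364624023438, 45.102386474609375), (211.6493377685547, 85.69860076904297), 47.861061096191406)
```

Both views agree on the axis at about (606, -86) with machine x at 48.4°. The holders sit at about 1.8° mod 60, so the turret stands at about 13.4° (0.23 rad), inside the stated range. I'll put the closed fingers into the gap at 152°, with tool y radial, and push the 182° holder.

>>> jog_arm:
  plan: [0,0,0.04,0,0,0,0,0,0.08,0,0,0,0.01,0.014,0.12,0,0,3,0.03,0.041,0.155,0,0,6,0.054,0.074,0.155,0,0,9,0.078,0.107,0.155,0,0,12,0.102,0.14,0.155,0,0,15,0.126,0.173,0.155,0,0,18,0.15,0.206,0.155,0,0,21,0.174,0.239,0.155,0,0,24,0.198,0.271,0.155,0,0,27,0.222,0.304,0.155,0,0,30,0.246,0.337,0.155,0,0,33,0.27,0.37,0.155,0,0,36,0.294,0.403,0.155,0,0,39,0.315,0.432,0.155,0,0,42,0.335,0.459,0.155,0,0,45,0.348,0.477,0.155,0,0,45,0.3545,0.486,0.155,0,0,45,0.3545,0.486,0.155,0,0,45]
  claw: 0
  force: 40

```text
clock: 2.1
eef_pos: [518.2, -38.6, 359.9]
eef_rot: [-3.141, 0.0, 1.088]
wrist_force: [-0.2, -0.8, -0.4]
finger_gap: 0.3
finger_force: 0.0
```

Run:
```python
from h import *
s=manip.read_state(); print({k:np.round(s[k],3) for k in('clock','joints','eef_pos','eef_rot','wrist_force','finger_gap')})
p,d=camera("scene"); cv2.imwrite("pics/s1.png",cv2.resize(p[150:350,220:480,::-1],(780,600)));
```

```text
{'clock': np.float64(2.1), 'joints': array([-0.145,  0.164,  1.336, -0.   ,  1.643,  0.338]), 'eef_pos': array([518.21 , -38.583, 359.93 ]), 'eef_rot': array([-3.141,  0.   ,  1.088]), 'wrist_force': array([-0.232, -0.814, -0.376]), 'finger_gap': np.float64(0.274)}
```

View pics/s1.png

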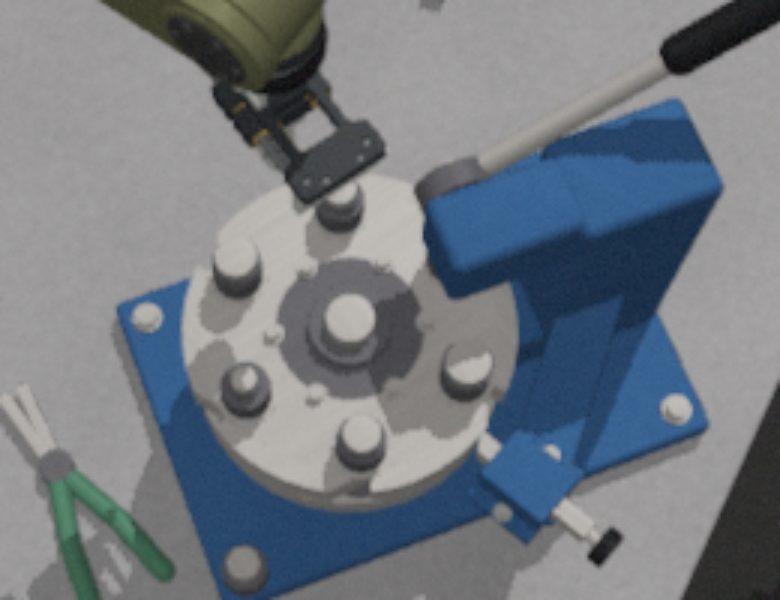

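The crop shows the closed gripper hanging over the gap between the upper-left and top holders. The bolt's plunger tip is near crop (490,445) and its black knob near (605,545). The gap is clear, so I'll descend.

>>> jog_arm:
  plan: [0,0,-0.03,0,0,0,0,0,-0.06,0,0,0,0,0,-0.09,0,0,0,0,0,-0.115,0,0,0,0,0,-0.13,0,0,0,0,0,-0.14,0,0,0,0,0,-0.146,0,0,0,0,0,-0.146,0,0,0]

```text
clock: 2.95
eef_pos: [517.8, -39.6, 214.4]
eef_rot: [-3.141, 0.0, 1.087]
wrist_force: [-0.1, -0.1, 0.5]
finger_gap: 0.4
finger_force: 0.0
```

```bash
cat > arc.py <<'E'
import sys
from h import *
# arc.py a0 a1 step [r]: rows for TCP from commanded angle a0 to a1 about the axis
a0,a1,st=map(float,sys.argv[1:4]); C=np.array([.6063,-.0858]); r=.1
p=lambda a:C+r*np.array([np.cos(np.radians(a)),np.sin(np.radians(a))])
n=int(round(abs(a1-a0)/st))
for i in range(1,n+1):
    a=a0+(a1-a0)*i/n; q=p(a)-p(a0); print(f"{q[0]:.4f}, {q[1]:.4f}, 0, 0, 0, {a-a0:.1f},",end=" ")
E
python3 arc.py 152 170 1.5; python3 -c "
from h import *
s=manip.read_state();print(s['eef_pos'],s['wrist_force'])"
```

```text
-0.0012, -0.0023, 0, 0, 0, 1.5, -0.0023, -0.0047, 0, 0, 0, 3.0, -0.0034, -0.0071, 0, 0, 0, 4.5, -0.0044, -0.0095, 0, 0, 0, 6.0, -0.0054, -0.0119, 0, 0, 0, 7.5, -0.0063, -0.0144, 0, 0, 0, 9.0, -0.0071, -0.0169, 0, 0, 0, 10.5, -0.0078, -0.0194, 0, 0, 0, 12.0, -0.0085, -0.0219, 0, 0, 0, 13.5, -0.0091, -0.0245, 0, 0, 0, 15.0, -0.0097, -0.0270, 0, 0, 0, 16.5, -0.0102, -0.0296, 0, 0, 0, 18.0, [517.78907922 -39.55723064 214.38725263] [-0.10186847 -0.14262437  0.5454433 ]
```

>>> jog_arm:
  plan: [-0.0023,-0.0047,0,0,0,3,-0.0044,-0.0095,0,0,0,6,-0.0063,-0.0144,0,0,0,9,-0.0071,-0.0169,0,0,0,10.5,-0.0078,-0.0194,0,0,0,12,-0.0082,-0.0207,0,0,0,12.8,-0.0085,-0.0219,0,0,0,13.5,-0.0091,-0.0245,0,0,0,15,-0.0097,-0.027,0,0,0,16.5,-0.0102,-0.0296,0,0,0,18]

```text
clock: 3.95
eef_pos: [508.2, -68.1, 215.5]
eef_rot: [3.14, -0.002, 1.403]
wrist_force: [2.4, 7.4, 1.4]
finger_gap: 0.4
finger_force: 3.8
```

```bash
python3 arc.py 170 198 1.4; python3 -c "
from h import *
s=manip.read_state();print(s['eef_pos'],s['wrist_force'])"
```

```text
-0.0004, -0.0024, 0, 0, 0, 1.4, -0.0007, -0.0048, 0, 0, 0, 2.8, -0.0010, -0.0073, 0, 0, 0, 4.2, -0.0012, -0.0097, 0, 0, 0, 5.6, -0.0014, -0.0121, 0, 0, 0, 7.0, -0.0015, -0.0146, 0, 0, 0, 8.4, -0.0015, -0.0170, 0, 0, 0, 9.8, -0.0015, -0.0195, 0, 0, 0, 11.2, -0.0014, -0.0219, 0, 0, 0, 12.6, -0.0013, -0.0243, 0, 0, 0, 14.0, -0.0011, -0.0268, 0, 0, 0, 15.4, -0.0008, -0.0292, 0, 0, 0, 16.8, -0.0005, -0.0316, 0, 0, 0, 18.2, -0.0001, -0.0340, 0, 0, 0, 19.6, 0.0003, -0.0364, 0, 0, 0, 21.0, 0.0008, -0.0388, 0, 0, 0, 22.4, 0.0014, -0.0412, 0, 0, 0, 23.8, 0.0020, -0.0436, 0, 0, 0, 25.2, 0.0026, -0.0459, 0, 0, 0, 26.6, 0.0034, -0.0483, 0, 0, 0, 28.0, [508.2351525  -68.06386842 215.5084005 ] [2.37181893 7.38724246 1.43288286]
```

Contact is made at 7.4 N, about as expected. Continuing along the arc.

>>> jog_arm:
  plan: [-0.0004,-0.0024,0,0,0,1.4,-0.0007,-0.0048,0,0,0,2.8,-0.001,-0.0073,0,0,0,4.2,-0.0012,-0.0097,0,0,0,5.6,-0.0014,-0.0121,0,0,0,7.0,-0.0015,-0.0146,0,0,0,8.4,-0.0015,-0.017,0,0,0,9.8,-0.0015,-0.0195,0,0,0,11.2,-0.0014,-0.0219,0,0,0,12.6,-0.0013,-0.0243,0,0,0,14.0,-0.0011,-0.0268,0,0,0,15.4,-0.0008,-0.0292,0,0,0,16.8,-0.0005,-0.0316,0,0,0,18.2,-0.0001,-0.034,0,0,0,19.6,0.0003,-0.0364,0,0,0,21.0,0.0008,-0.0388,0,0,0,22.4,0.0014,-0.0412,0,0,0,23.8,0.002,-0.0436,0,0,0,25.2,0.0026,-0.0459,0,0,0,26.6,0.0034,-0.0483,0,0,0,28.0]

```text
clock: 5.95
eef_pos: [511.8, -116.2, 215.5]
eef_rot: [3.139, -0.001, 1.892]
wrist_force: [2.5, 9.6, 0.6]
finger_gap: 0.3
finger_force: 3.9
```

```bash
cat > ang.py <<'E'
import sys
from h import *
tag=sys.argv[1]
s=manip.read_state();e=s['eef_pos'][:2]-[606.3,-85.8];print('eef',s['eef_pos'].round(1),'ang',np.degrees(np.arctan2(e[1],e[0])).round(2)%360,np.hypot(*e).round(1),'F',s['wrist_force'].round(1),s['clock'])
for n in("scene","top"):
    p,d=camera(n); np.savez(f"{n}_{tag}.npz",p=p,d=d); P=cloud(n,d)
    D=np.hypot(P[...,0]-606.3,P[...,1]+85.8)
    m=((P[...,2]>240)&(P[...,2]<262)&(D<130)).astype(np.uint8)
    k,l,st,ce=cv2.connectedComponentsWithStats(m)
    for i in range(1,k):
        if 60<st[i,4]<260:
            w=ray(n,*ce[i],252)-[606.3,-85.8,0]; a=np.degrees(np.arctan2(w[1],w[0])); print(n,ce[i].round(1),st[i,4],'r',np.hypot(*w[:2]).round(1),'ang',a.round(1),'turret mod60',((a-48.4)%60).round(1))
p=np.load(f"scene_{tag}.npz")['p']; cv2.imwrite(f"pics/b_{tag}.png",cv2.resize(p[265:345,360:440,::-1],(560,560),interpolation=cv2.INTER_CUBIC))
E
python3 ang.py a; python3 arc.py 198 206 0.8
```

```text
eef [ 511.8 -116.2  215.5] ang 197.83 99.3 F [2.5 9.6 0.6] 5.95
scene [351.5 217.4] 236 r 97.7 ang 95.6 turret mod60 47.2
scene [380.1 251.5] 115 r 102.0 ang 30.2 turret mod60 41.8
scene [294.7 259.6] 198 r 98.4 ang -144.1 turret mod60 47.5
scene [363.9 286.3] 157 r 100.3 ang -24.3 turret mod60 47.3
scene [320.6 292.4] 85 r 100.2 ang -84.1 turret mod60 47.5
top [353.  180.8] 130 r 98.0 ang -23.9 turret mod60 47.7
top [375.4 212. ] 69 r 98.4 ang -84.8 turret mod60 46.8
top [298.2 218.8] 224 r 100.2 ang 96.6 turret mod60 48.2
0.0004, -0.0013, 0, 0, 0, 0.8, 0.0009, -0.0026, 0, 0, 0, 1.6, 0.0014, -0.0040, 0, 0, 0, 2.4, 0.0019, -0.0053, 0, 0, 0, 3.2, 0.0024, -0.0066, 0, 0, 0, 4.0, 0.0029, -0.0078, 0, 0, 0, 4.8, 0.0035, -0.0091, 0, 0, 0, 5.6, 0.0040, -0.0104, 0, 0, 0, 6.4, 0.0046, -0.0117, 0, 0, 0, 7.2, 0.0052, -0.0129, 0, 0, 0, 8.0,
```

View pics/b_a.png

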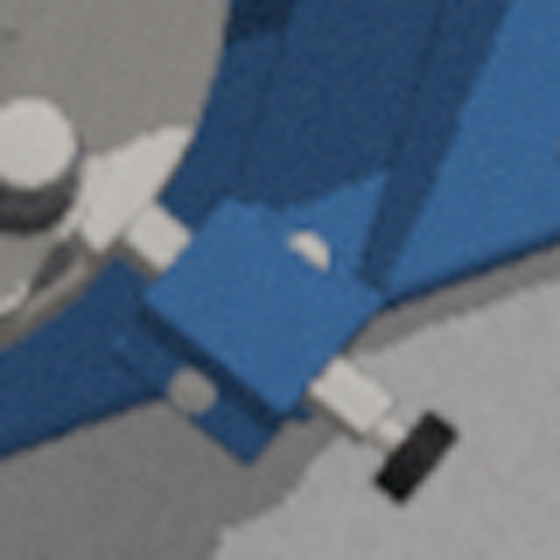

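The crop shows the bolt on the plain rim with its black knob at crop (416,458), and the turret at about 47.4°. The knob's position will be my snap signal. On to about 57°.

>>> jog_arm:
  plan: [0.0004,-0.0013,0,0,0,0.8,0.0009,-0.0026,0,0,0,1.6,0.0014,-0.004,0,0,0,2.4,0.0019,-0.0053,0,0,0,3.2,0.0024,-0.0066,0,0,0,4.0,0.0029,-0.0078,0,0,0,4.8,0.0035,-0.0091,0,0,0,5.6,0.004,-0.0104,0,0,0,6.4,0.0046,-0.0117,0,0,0,7.2,0.0052,-0.0129,0,0,0,8.0,0.0052,-0.0129,0,0,0,8.0]

```text
clock: 7.15
eef_pos: [516.5, -130.1, 215.1]
eef_rot: [3.141, 0.001, 2.03]
wrist_force: [-0.1, 0.7, -0.5]
finger_gap: 0.2
finger_force: 0.0
```

```bash
cat >> ang.py <<'E'
def knob(f):
    p=np.load(f)['p'][300:350,400:440]; m=cv2.inRange(p,(0,0,0),(45,45,45)); k,l,st,ce=cv2.connectedComponentsWithStats(m)
    if k<2: return None
    i=1+st[1:,4].argmax(); return ce[i].round(2),st[i,4]
print('knob now',knob(f"scene_{tag}.npz"),'start',knob("scene0.npz"),'rim',knob("scene_a.npz"))
E
python3 ang.py b; python3 arc.py 206 213 0.5
```

```text
eef [ 516.5 -130.1  215.1] ang 206.26 100.1 F [-0.1  0.7 -0.5] 7.15
scene [346.  215.4] 257 r 98.6 ang 103.7 turret mod60 55.3
scene [295.5 265.4] 201 r 99.4 ang -135.9 turret mod60 55.7
scene [368.6 282. ] 159 r 100.3 ang -15.8 turret mod60 55.8
scene [327.3 294.3] 83 r 99.8 ang -75.1 turret mod60 56.5
top [347.9 178.7] 129 r 98.8 ang -15.6 turret mod60 56.0
top [374.6 206.4] 68 r 98.8 ang -76.2 turret mod60 55.4
top [299.  224.3] 223 r 100.5 ang 104.9 turret mod60 56.5
knob now (array([16.89, 28.78]), np.int32(45)) start (array([20.89, 32.07]), np.int32(54)) rim (array([18.48, 30.2 ]), np.int32(46))
0.0004, -0.0008, 0, 0, 0, 0.5, 0.0008, -0.0016, 0, 0, 0, 1.0, 0.0012, -0.0023, 0, 0, 0, 1.5, 0.0016, -0.0031, 0, 0, 0, 2.0, 0.0020, -0.0039, 0, 0, 0, 2.5, 0.0024, -0.0046, 0, 0, 0, 3.0, 0.0028, -0.0054, 0, 0, 0, 3.5, 0.0033, -0.0062, 0, 0, 0, 4.0, 0.0037, -0.0069, 0, 0, 0, 4.5, 0.0042, -0.0077, 0, 0, 0, 5.0, 0.0046, -0.0084, 0, 0, 0, 5.5, 0.0051, -0.0092, 0, 0, 0, 6.0, 0.0055, -0.0099, 0, 0, 0, 6.5, 0.0060, -0.0106, 0, 0, 0, 7.0,
```

Run:
```python
import numpy as np,cv2
I=[np.load(f"scene{t}.npz")['p'] for t in("0","_a","_b")]
c=[cv2.resize(p[275:340,370:435,::-1],(266,266),interpolation=cv2.INTER_CUBIC) for p in I]
T=[np.load(f"top{t}.npz")['p'] for t in("0","_a","_b")]
e=[cv2.resize(p[115:195,320:400,::-1],(266,266),interpolation=cv2.INTER_CUBIC) for p in T]
cv2.imwrite("pics/cmp.png",np.vstack([np.hstack(c),np.hstack(e)]))
```

```text
(no output)
```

View pics/cmp.png

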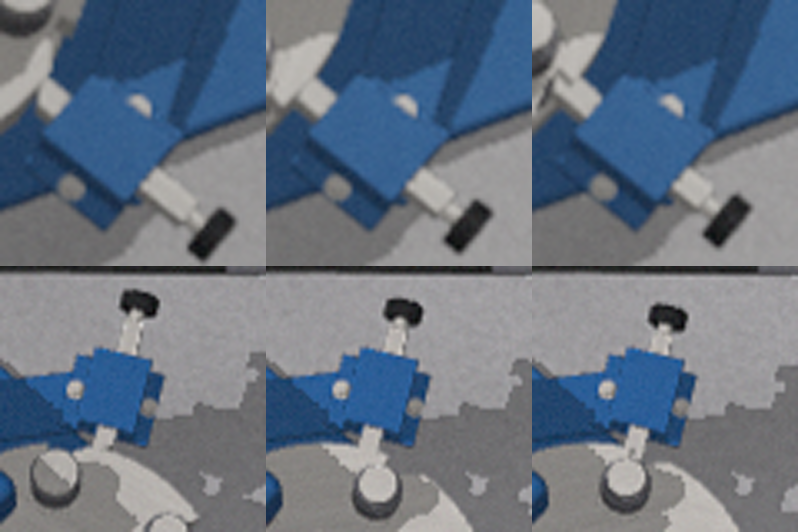

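The bolt is already well inward: its knob moved from full-out to about 7 mm in at (a), then about 12–13 mm in at (b). I need its depth in mm, so I'll nudge in small steps and measure it each time.

>>> jog_arm:
  plan: [0.0004,-0.0008,0,0,0,0.5,0.0008,-0.0016,0,0,0,1.0,0.0008,-0.0016,0,0,0,1.0]

```text
clock: 7.55
eef_pos: [517.2, -131.7, 214.4]
eef_rot: [-3.141, 0.0, 2.047]
wrist_force: [-0.7, 0.1, 0.9]
finger_gap: 0.5
finger_force: 0.0
```

```bash
cat > bolt.py <<'E'
import sys
from h import *
# bolt depth: knob dark blob rayed at z=175 plane, radial distance along bolt line, relative to start
def rad(n,p):
    r0,c0=((300,400) if n=="scene" else (118,350)); m=cv2.inRange(p[r0:r0+48,c0:c0+40] if n=="scene" else p[r0:r0+20,c0:c0+24],(0,0,0),(60,60,60))
    k,l,st,ce=cv2.connectedComponentsWithStats(m); i=1+st[1:,4].argmax(); w=ray(n,ce[i][0]+c0,ce[i][1]+r0,175)-[606.3,-85.8,0]
    return np.hypot(*w[:2]).round(1),np.degrees(np.arctan2(w[1],w[0])).round(1),st[i,4]
for t in sys.argv[1:]: print(t,*[rad(n,np.load(f"{n}{t}.npz")['p']) for n in("scene","top")])
E
python3 ang.py c; python3 bolt.py 0 _a _b _c
```

```text
eef [ 517.2 -131.7  214.4] ang 207.26 100.3 F [-0.7  0.1  0.9] 7.55
scene [344.7 215.1] 248 r 98.8 ang 105.5 turret mod60 57.1
scene [296.2 266.9] 198 r 98.8 ang -133.6 turret mod60 58.0
scene [369.4 281.1] 161 r 100.3 ang -14.2 turret mod60 57.4
scene [328.6 294.5] 79 r 99.7 ang -73.4 turret mod60 58.2
top [346.8 178.7] 129 r 97.9 ang -14.0 turret mod60 57.6
top [374.3 205.3] 68 r 98.6 ang -74.5 turret mod60 57.1
top [299.3 225.4] 215 r 100.4 ang 106.5 turret mod60 58.1
knob now (array([16.76, 28.8 ]), np.int32(46)) start (array([20.89, 32.07]), np.int32(54)) rim (array([18.48, 30.2 ]), np.int32(46))
0 (np.float64(261.6), np.float64(-12.9), np.int32(60)) (np.float64(269.5), np.float64(-13.8), np.int32(59))
_a (np.float64(254.3), np.float64(-12.8), np.int32(58)) (np.float64(262.2), np.float64(-13.8), np.int32(61))
_b (np.float64(249.2), np.float64(-12.8), np.int32(62)) (np.float64(256.9), np.float64(-13.7), np.int32(58))
_c (np.float64(249.2), np.float64(-12.9), np.int32(64)) (np.float64(257.0), np.float64(-13.8), np.int32(59))
```

Run:
```python
from h import *
for t,u,v in(("0",380.5,298),("a",377.5,295),("b",376.5,292.5)):
    for z in(175,190): w=ray("scene",u,v,z)-[606.3,-85.8,0]; print(t,z,np.hypot(*w[:2]).round(1),np.degrees(np.arctan2(w[1],w[0])).round(1))
# image of disc rim near bolt, now, both views
p=np.load("scene_c.npz")['p'];q=np.load("top_c.npz")['p']
a=cv2.resize(p[262:322,345:405,::-1],(400,400),interpolation=cv2.INTER_CUBIC);b=cv2.resize(q[140:200,320:380,::-1],(400,400),interpolation=cv2.INTER_CUBIC)
cv2.imwrite("pics/c.png",np.hstack([a,b]))
```

```text
0 175 137.3 -11.9
0 190 138.7 -13.5
a 175 127.2 -11.3
a 190 128.7 -13.0
b 175 121.6 -9.7
b 190 123.1 -11.5
```

View pics/c.png

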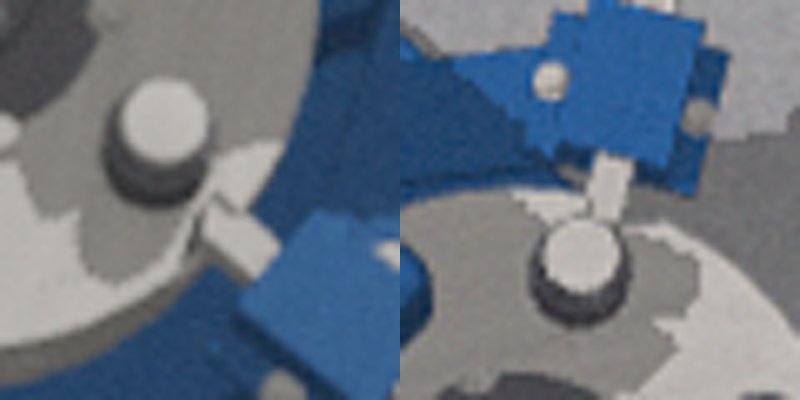

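The bolt's tip is at about r = 122 mm, deep in a notch. The turret reads about 57.6°, just short of the nominal 60°. I'll carry on counter-clockwise in small steps, watching the force and the bolt depth.

>>> jog_arm:
  plan: [0.0004,-0.0007,0,0,0,0.5,0.0008,-0.0015,0,0,0,1.0,0.0012,-0.0023,0,0,0,1.5,0.0012,-0.0023,0,0,0,1.5]

```text
clock: 8.05
eef_pos: [518.4, -133.9, 214.5]
eef_rot: [3.142, -0.0, 2.074]
wrist_force: [0.2, 0.7, 1.1]
finger_gap: 0.4
finger_force: 0.2
```

```bash
python3 ang.py d|grep -v start; python3 bolt.py 0 _a _c _d
```

```text
eef [ 518.4 -133.9  214.5] ang 208.67 100.2 F [0.2 0.7 1.1] 8.05
scene [344.4 215.2] 250 r 98.4 ang 106.0 turret mod60 57.6
scene [296.1 267. ] 200 r 99.1 ang -133.5 turret mod60 58.1
scene [369.5 280.9] 160 r 100.2 ang -13.8 turret mod60 57.8
scene [328.6 294.4] 82 r 99.6 ang -73.4 turret mod60 58.2
top [346.7 178.7] 131 r 97.8 ang -13.9 turret mod60 57.7
top [374.2 205.1] 65 r 98.6 ang -74.1 turret mod60 57.5
top [299.4 225.6] 218 r 100.4 ang 106.9 turret mod60 58.5
0 (np.float64(261.6), np.float64(-12.9), np.int32(60)) (np.float64(269.5), np.float64(-13.8), np.int32(59))
_a (np.float64(254.3), np.float64(-12.8), np.int32(58)) (np.float64(262.2), np.float64(-13.8), np.int32(61))
_c (np.float64(249.2), np.float64(-12.9), np.int32(64)) (np.float64(257.0), np.float64(-13.8), np.int32(59))
_d (np.float64(249.2), np.float64(-12.9), np.int32(64)) (np.float64(257.0), np.float64(-13.8), np.int32(59))
```

>>> jog_arm:
  plan: [0.0004,-0.0007,0,0,0,0.5,0.0008,-0.0015,0,0,0,1.0,0.0012,-0.0023,0,0,0,1.5,0.0012,-0.0023,0,0,0,1.5]

```text
clock: 8.55
eef_pos: [519.7, -136.2, 214.4]
eef_rot: [3.141, 0.0, 2.1]
wrist_force: [-1.4, 3.1, 0.1]
finger_gap: 0.5
finger_force: 1.5
```

```bash
python3 ang.py e|grep -v start; python3 bolt.py _d _e
```

```text
eef [ 519.7 -136.2  214.4] ang 210.19 100.2 F [-1.4  3.1  0.1] 8.55
scene [343.4 215. ] 249 r 98.5 ang 107.4 turret mod60 59.0
scene [296.5 268.4] 206 r 99.3 ang -131.5 turret mod60 0.1
scene [370.4 280.1] 168 r 100.5 ang -12.3 turret mod60 59.3
scene [329.9 294.8] 86 r 100.1 ang -71.6 turret mod60 60.0
top [345.5 178.3] 133 r 98.1 ang -12.0 turret mod60 59.6
top [373.8 204.2] 69 r 98.1 ang -72.7 turret mod60 58.9
top [299.8 226.7] 220 r 100.1 ang 108.6 turret mod60 0.2
_d (np.float64(249.2), np.float64(-12.9), np.int32(64)) (np.float64(257.0), np.float64(-13.8), np.int32(59))
_e (np.float64(249.2), np.float64(-12.8), np.int32(61)) (np.float64(256.9), np.float64(-13.8), np.int32(58))
```

>>> jog_arm:
  plan: [0.0004,-0.0007,0,0,0,0.5,0.0008,-0.0015,0,0,0,1.0,0.0012,-0.0023,0,0,0,1.5,0.0012,-0.0023,0,0,0,1.5]

```text
clock: 9.05
eef_pos: [520.6, -137.8, 214.4]
eef_rot: [3.142, -0.001, 2.127]
wrist_force: [-2.5, 7.4, 3.0]
finger_gap: 0.9
finger_force: 3.9
```

```bash
python3 ang.py f|grep -v start; python3 bolt.py _e _f; python3 arc.py 211.5 211.5 1 2>/dev/null
```

```text
eef [ 520.6 -137.8  214.4] ang 211.26 100.3 F [-2.5  7.4  3. ] 9.05
scene [342.5 214.8] 252 r 98.6 ang 108.6 turret mod60 0.2
scene [296.9 268.8] 204 r 98.9 ang -130.7 turret mod60 0.9
scene [370.7 279.4] 162 r 100.0 ang -11.3 turret mod60 0.3
scene [330.4 294.9] 82 r 100.1 ang -70.9 turret mod60 0.7
top [344.8 178.1] 132 r 98.2 ang -10.8 turret mod60 0.8
top [373.9 203.4] 66 r 99.1 ang -71.6 turret mod60 60.0
top [300.  227.3] 222 r 100.1 ang 109.5 turret mod60 1.1
_e (np.float64(249.2), np.float64(-12.8), np.int32(61)) (np.float64(256.9), np.float64(-13.8), np.int32(58))
_f (np.float64(250.0), np.float64(-13.0), np.int32(61)) (np.float64(257.9), np.float64(-13.9), np.int32(60))
```

The bolt has lifted about 0.9 mm and the force has risen to about 8 N. It snapped in and is now just starting up the next slope, so the steep face is behind it. I'll stop here and cross the gap to the holder behind, then push clockwise.

```bash
python3 arc.py 211.5 187.5 2; echo; python3 arc.py 187.5 183.5 0.4
```

```text
-0.0018, 0.0030, 0, 0, 0, -2.0, -0.0034, 0.0061, 0, 0, 0, -4.0, -0.0050, 0.0092, 0, 0, 0, -6.0, -0.0064, 0.0124, 0, 0, 0, -8.0, -0.0078, 0.0156, 0, 0, 0, -10.0, -0.0090, 0.0189, 0, 0, 0, -12.0, -0.0101, 0.0222, 0, 0, 0, -14.0, -0.0111, 0.0255, 0, 0, 0, -16.0, -0.0120, 0.0289, 0, 0, 0, -18.0, -0.0127, 0.0323, 0, 0, 0, -20.0, -0.0134, 0.0357, 0, 0, 0, -22.0, -0.0139, 0.0392, 0, 0, 0, -24.0, 
-0.0001, 0.0007, 0, 0, 0, -0.4, -0.0002, 0.0014, 0, 0, 0, -0.8, -0.0003, 0.0021, 0, 0, 0, -1.2, -0.0003, 0.0028, 0, 0, 0, -1.6, -0.0004, 0.0035, 0, 0, 0, -2.0, -0.0005, 0.0042, 0, 0, 0, -2.4, -0.0005, 0.0049, 0, 0, 0, -2.8, -0.0006, 0.0056, 0, 0, 0, -3.2, -0.0006, 0.0063, 0, 0, 0, -3.6, -0.0007, 0.0069, 0, 0, 0, -4.0,
```

>>> jog_arm:
  plan: [-0.0018,0.003,0,0,0,-2,-0.0034,0.0061,0,0,0,-4,-0.005,0.0092,0,0,0,-6,-0.0064,0.0124,0,0,0,-8,-0.0078,0.0156,0,0,0,-10,-0.009,0.0189,0,0,0,-12,-0.0101,0.0222,0,0,0,-14,-0.0111,0.0255,0,0,0,-16,-0.012,0.0289,0,0,0,-18,-0.0127,0.0323,0,0,0,-20,-0.0134,0.0357,0,0,0,-22,-0.0139,0.0392,0,0,0,-24,-0.0139,0.0392,0,0,0,-24]

```text
clock: 10.45
eef_pos: [507.0, -99.3, 214.5]
eef_rot: [3.141, 0.001, 1.707]
wrist_force: [1.2, 0.0, -0.4]
finger_gap: 0.4
finger_force: 0.0
```

>>> jog_arm:
  plan: [-0.0001,0.0007,0,0,0,-0.4,-0.0002,0.0014,0,0,0,-0.8,-0.0003,0.0021,0,0,0,-1.2,-0.0003,0.0028,0,0,0,-1.6,-0.0004,0.0035,0,0,0,-2.0]

```text
clock: 10.95
eef_pos: [506.5, -95.7, 214.4]
eef_rot: [3.142, 0.0, 1.671]
wrist_force: [-0.4, -0.0, 0.4]
finger_gap: 0.6
finger_force: 0.0
```

```bash
python3 ang.py g|grep -v start; python3 bolt.py _e _g; python3 arc.py 185.5 183 0.5
```

```text
eef [506.5 -95.7 214.4] ang 185.68 100.3 F [-0.4 -0.   0.4] 10.95
scene [342.6 214.7] 254 r 98.8 ang 108.5 turret mod60 0.1
scene [296.9 269. ] 198 r 99.1 ang -130.5 turret mod60 1.1
scene [370.7 279.6] 167 r 100.3 ang -11.4 turret mod60 0.2
scene [330.5 294.9] 83 r 100.0 ang -70.8 turret mod60 0.8
top [344.9 178.3] 130 r 97.9 ang -11.0 turret mod60 0.6
top [373.6 203.6] 71 r 98.3 ang -71.8 turret mod60 59.8
top [299.9 227.1] 217 r 100.4 ang 109.2 turret mod60 0.8
_e (np.float64(249.2), np.float64(-12.8), np.int32(61)) (np.float64(256.9), np.float64(-13.8), np.int32(58))
_g (np.float64(250.1), np.float64(-12.9), np.int32(60)) (np.float64(258.0), np.float64(-13.9), np.int32(59))
-0.0001, 0.0009, 0, 0, 0, -0.5, -0.0002, 0.0017, 0, 0, 0, -1.0, -0.0002, 0.0026, 0, 0, 0, -1.5, -0.0003, 0.0035, 0, 0, 0, -2.0, -0.0003, 0.0044, 0, 0, 0, -2.5,
```

Nothing has been touched yet. Continuing clockwise slowly.

>>> jog_arm:
  plan: [-0.0001,0.0005,0,0,0,-0.3,-0.0001,0.001,0,0,0,-0.6,-0.0002,0.0016,0,0,0,-0.9,-0.0002,0.0021,0,0,0,-1.2,-0.0002,0.0021,0,0,0,-1.2]

```text
clock: 11.55
eef_pos: [506.2, -93.8, 214.4]
eef_rot: [-3.141, 0.0, 1.651]
wrist_force: [-1.2, -3.7, 0.2]
finger_gap: 0.6
finger_force: 2.1
```

>>> jog_arm:
  plan: [0,0.0005,0,0,0,-0.3,-0.0001,0.001,0,0,0,-0.6,-0.0001,0.001,0,0,0,-0.6]

```text
clock: 11.85
eef_pos: [506.2, -92.6, 214.5]
eef_rot: [-3.142, -0.0, 1.64]
wrist_force: [-0.2, -2.8, -0.3]
finger_gap: 0.8
finger_force: 1.8
```

```bash
python3 ang.py h|grep -v start; python3 bolt.py _e _h
```

```text
eef [506.2 -92.6 214.5] ang 183.87 100.4 F [-0.2 -2.8 -0.3] 11.85
scene [343.7 215. ] 248 r 98.4 ang 107.0 turret mod60 58.6
scene [296.5 268.1] 199 r 99.1 ang -131.9 turret mod60 59.7
scene [370.1 280.5] 161 r 100.7 ang -12.9 turret mod60 58.7
scene [329.5 294.7] 83 r 99.9 ang -72.2 turret mod60 59.4
top [345.8 178.3] 126 r 98.2 ang -12.4 turret mod60 59.2
top [373.9 204.7] 67 r 98.1 ang -73.5 turret mod60 58.1
top [299.7 226.1] 225 r 100.0 ang 107.7 turret mod60 59.3
_e (np.float64(249.2), np.float64(-12.8), np.int32(61)) (np.float64(256.9), np.float64(-13.8), np.int32(58))
_h (np.float64(249.1), np.float64(-12.9), np.int32(63)) (np.float64(256.8), np.float64(-13.7), np.int32(59))
```

>>> jog_arm:
  plan: [0,0.0005,0,0,0,-0.3,-0.0001,0.001,0,0,0,-0.6,-0.0001,0.001,0,0,0,-0.6]

```text
clock: 12.25
eef_pos: [506.1, -91.5, 214.4]
eef_rot: [3.142, -0.0, 1.63]
wrist_force: [-0.7, -3.1, -0.0]
finger_gap: 0.5
finger_force: 1.7
```

>>> jog_arm:
  plan: [0,0.0005,0,0,0,-0.3,-0.0001,0.001,0,0,0,-0.6,-0.0001,0.001,0,0,0,-0.6]

```text
clock: 12.55
eef_pos: [506.0, -90.8, 214.5]
eef_rot: [3.141, 0.0, 1.619]
wrist_force: [-0.0, -5.0, -1.1]
finger_gap: 0.3
finger_force: 2.7
```

>>> jog_arm:
  plan: [0,0.0005,0,0,0,-0.3,0,0.0005,0,0,0,-0.3]

```text
clock: 12.75
eef_pos: [505.9, -90.6, 214.5]
eef_rot: [-3.142, 0.001, 1.614]
wrist_force: [-0.7, -7.9, 0.6]
finger_gap: 0.8
finger_force: 3.9
```

```bash
python3 ang.py i|grep -v start; python3 bolt.py _e _i
```

```text
eef [505.9 -90.6 214.5] ang 182.76 100.5 F [-0.7 -7.9  0.6] 12.75
scene [344.5 215.1] 248 r 98.6 ang 105.9 turret mod60 57.5
scene [296.4 267.3] 201 r 98.6 ang -133.0 turret mod60 58.6
scene [369.5 280.9] 164 r 100.1 ang -14.0 turret mod60 57.6
scene [328.6 294.6] 82 r 100.0 ang -73.4 turret mod60 58.2
top [346.6 178.6] 129 r 98.0 ang -13.6 turret mod60 58.0
top [374.2 205.2] 67 r 98.4 ang -74.3 turret mod60 57.3
top [299.5 225.7] 220 r 100.2 ang 107.1 turret mod60 58.7
_e (np.float64(249.2), np.float64(-12.8), np.int32(61)) (np.float64(256.9), np.float64(-13.8), np.int32(58))
_i (np.float64(249.3), np.float64(-12.9), np.int32(63)) (np.float64(257.2), np.float64(-13.8), np.int32(58))
```

The turret has stopped moving at about 58° and the force is rising. I'll raise it to about 15–18 N.

>>> jog_arm:
  plan: [0,0.0004,0,0,0,0,0,0.0004,0,0,0,0]

```text
clock: 13.05
eef_pos: [505.9, -90.5, 214.5]
eef_rot: [-3.142, 0.002, 1.614]
wrist_force: [0.2, -9.5, -0.2]
finger_gap: 0.0
finger_force: 5.0
```

>>> jog_arm:
  plan: [0,0.0004,0,0,0,0,0,0.0004,0,0,0,0]

```text
clock: 13.25
eef_pos: [506.0, -90.4, 214.5]
eef_rot: [3.142, 0.002, 1.614]
wrist_force: [-0.9, -11.9, -1.9]
finger_gap: 0.4
finger_force: 6.0
```

>>> jog_arm:
  plan: [0,0.0004,0,0,0,0,0,0.0008,0,0,0,0,0,0.0008,0,0,0,0]

```text
clock: 13.55
eef_pos: [506.0, -90.2, 214.5]
eef_rot: [3.142, 0.003, 1.613]
wrist_force: [0.2, -16.8, -1.1]
finger_gap: 0.6
finger_force: 8.2
```

>>> jog_arm:
  plan: [0,0.0004,0,0,0,0,0,0.0004,0,0,0,0,0,0.0004,0,0,0,0]

```text
clock: 13.85
eef_pos: [506.0, -90.1, 214.5]
eef_rot: [3.142, 0.004, 1.613]
wrist_force: [-0.4, -18.1, -1.6]
finger_gap: 0.3
finger_force: 9.2
```

```bash
python3 ang.py j|grep -v start; python3 bolt.py _e _j
```

```text
eef [506.  -90.1 214.5] ang 182.46 100.4 F [ -0.4 -18.1  -1.6] 13.85
scene [344.6 215.1] 249 r 98.6 ang 105.7 turret mod60 57.3
scene [296.3 267. ] 194 r 98.7 ang -133.3 turret mod60 58.3
scene [369.5 281. ] 166 r 100.3 ang -14.1 turret mod60 57.5
scene [328.5 294.6] 84 r 100.1 ang -73.5 turret mod60 58.1
top [346.9 178.7] 132 r 98.1 ang -14.1 turret mod60 57.5
top [374.2 205.4] 70 r 98.4 ang -74.6 turret mod60 57.0
top [299.3 225.4] 220 r 100.4 ang 106.5 turret mod60 58.1
_e (np.float64(249.2), np.float64(-12.8), np.int32(61)) (np.float64(256.9), np.float64(-13.8), np.int32(58))
_j (np.float64(249.2), np.float64(-12.8), np.int32(61)) (np.float64(257.0), np.float64(-13.8), np.int32(59))
```

Firm at 18 N, with the bolt fully home and the turret at about 57.7–58°. I'll release into mid-gap and lift out.

>>> jog_arm:
  plan: [0,-0.001,0,0,0,0,0,-0.003,0,0,0,1,0.0005,-0.007,0,0,0,4,0.001,-0.012,0,0,0,7,0.002,-0.018,0,0,0,11,0.004,-0.025,0,0,0,15,0.005,-0.028,0,0,0,16,0.005,-0.028,0,0,0,16,0.005,-0.028,0.02,0,0,16,0.005,-0.028,0.05,0,0,16,0.005,-0.028,0.08,0,0,16,0.005,-0.028,0.11,0,0,16,0.005,-0.028,0.14,0,0,16,0.005,-0.028,0.15,0,0,16,0.005,-0.028,0.15,0,0,16]

```text
clock: 15.45
eef_pos: [511.2, -115.9, 365.0]
eef_rot: [3.14, 0.001, 1.893]
wrist_force: [-1.2, -0.6, -0.4]
finger_gap: 0.6
finger_force: 0.0
```

```bash
python3 ang.py k|grep -v start; python3 bolt.py _e _k; python3 -c "
import cv2;from h import *
cv2.imwrite('pics/fin.png',np.load('scene_k.npz')['p'][:,:,::-1])"
```

```text
eef [ 511.2 -115.9  365. ] ang 197.58 99.7 F [-1.2 -0.6 -0.4] 15.45
scene [344.3 215.1] 249 r 98.4 ang 106.0 turret mod60 57.6
scene [304.7 229.2] 89 r 96.4 ang 168.2 turret mod60 59.8
scene [296.5 267.4] 205 r 98.6 ang -132.8 turret mod60 58.8
scene [369.5 281. ] 164 r 100.3 ang -14.0 turret mod60 57.6
scene [328.6 294.4] 78 r 99.5 ang -73.5 turret mod60 58.1
top [346.7 178.7] 130 r 97.9 ang -13.8 turret mod60 57.8
top [374.2 205. ] 63 r 98.6 ang -74.1 turret mod60 57.5
top [299.4 225.7] 222 r 100.4 ang 107.1 turret mod60 58.7
top [328.7 253.5] 65 r 101.5 ang 168.8 turret mod60 0.4
_e (np.float64(249.2), np.float64(-12.8), np.int32(61)) (np.float64(256.9), np.float64(-13.8), np.int32(58))
_k (np.float64(249.2), np.float64(-12.8), np.int32(62)) (np.float64(257.0), np.float64(-13.8), np.int32(59))
```

View pics/fin.png

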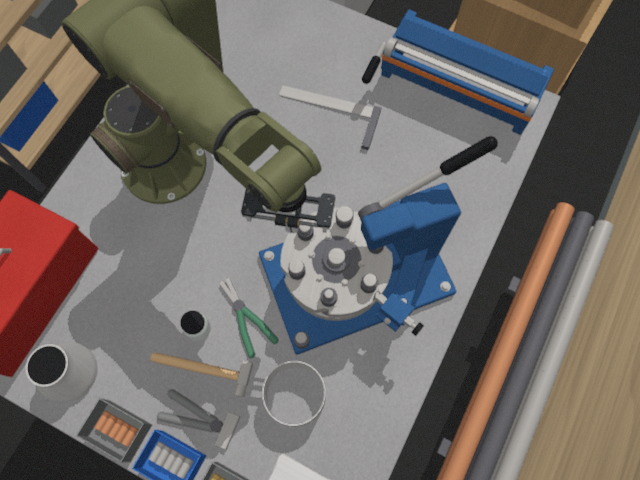

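The final picture shows the gripper lifted clear at about (290,205), the bolt's knob at (417,328) still home, and the spare, snips and other bystanders in place. The turret rests at the stop.

```bash
python3 -c "
from cell import manip; print(manip.sign_off())"
```

```text
the job is handed in; nothing more can be done
None
```

The turret is one station on at about 58°: I pushed it counter-clockwise past the snap, then back clockwise against the bolt at about 18 N, and the bolt is fully home. It settled back about 0.3° when I let go; the arm is clear, nothing else was touched, and I handed it in at about 15.5 s.

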